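# Drag the pendant tray out of the curing lamp with the hook

## Task

The tray of freshly poured pendants stands deep under the curing lamp. Pick up the hook tool with the orange handle, hook it behind the tray's red post and drag the tray out slowly and smoothly until it meets the rubber bumper; hold it there with a light push on the bumper of about 8 N (never 15) for a moment. Unhook without losing the bumper contact, lay the tool flat back on its grey mat, touch the tray with nothing but the hook, and leave everything else where it stands.

Things in the scene. Friction and masses are not known exactly. Their poses are not given: they have to be found in the camera images.
- station: White curing lamp hood on an aluminium plate (6 mm thick, 210 wide, x -145 to 200), fixed. Origin: on the bench under the middle of the hood's front edge; +x points into the hood, z up. Hood: x 0 to 200 mm, 190 wide inside, no front; roof 101 to 156 mm above the bench with an open slot |y| < 28. Two rails (16 mm high above the bench, inner faces y = +-59) guide the tray along x.
- stop: Blue block, 26 x 50 mm, top 24 mm above the bench, fixed at station x = -128, y = 0; origin: its underside centre, x as the station's. A screw on it holds a sprung rubber bumper (14 mm wide, 15 mm above the bench) facing the hood. The screw's setting is hidden: the free bumper face lies 35 to 55 mm ahead (+x) of this origin: feel for it. It gives 0.33 mm per newton, 10 mm at most.
- tray: Loose dark steel tray with nine rust-brown pendants fixed on it, 165 (x) x 110 (y) mm, 0.8 to 1.1 kg; origin: centre of its underside, on the 6 mm plate; +x points into the hood. The front face of its front lip (x = -82.5, top 18 mm above the underside) meets the bumper. Sliding friction is a steady 2 to 4 N. Up to 4 mm side play in the rails.
- post (a point): Middle of the red upright pull post on a boss of the tray (tray x = -37.5, y = 0; 45 mm behind the front face): 12 mm diameter, free from 38 to 69 mm above the bench, with a 22 mm wide cap above that (top 74 mm). This point is 51 mm above the bench. It starts 25 to 50 mm inside the hood.
- hook_grip (a point): Centre of the hook tool's orange handle, a block 90 (x, along the tool) x 24 (y) x 36 (z) mm that lies flat on the mat at first; this point is 18 mm above its underside. The tool weighs about 160 g; its centre of mass is about 10 mm ahead (+x) of this point.
- hook_seat (a point): Point of the tool where the centre of the post lies once it is caught in the V: 158.6 mm ahead (+x) of hook_grip, y = 0, same height, same axes.
- mat: Grey mat fixed on the bench, 320 (x) x 170 (y) x 3 mm; origin centre of its underside. The tool must end with its handle's centre over it. The mat lies to the left or the right of the station; a wooden board with pendants lies on the other side.
- cup_black_mid (a point): Bystander: open white mixing cup with black filling, 68 mm across, 46 high; centre, half-way up.
- cup_rust_mid (a point): Bystander: open white mixing cup with rust filling, 68 mm across, 46 high; centre.
- bottle_blue_mid (a point): Bystander: blue bottle, 40 mm diameter, 85 high; centre.
- bottle_red_mid (a point): Bystander: red bottle, 40 mm diameter, 85 high; centre.
- jar_mid (a point): Bystander: amber jar, 60 mm diameter, 60 high; centre.
- tape_mid (a point): Bystander: roll of green-grey tape, 84 mm diameter, 22 high, lying flat; centre.
- hook: The whole hook tool; origin: underside of the handle, 18 mm below hook_grip, z up as it lies. An 8 mm rod at the height of hook_grip: from the handle to x = 90 mm, bends to (110, -18), on to (156, -18), then a V: to its tip (172, 0) and back to its free end (156, 18) (x, y of the rod's centre line). A post enters sideways from +y, between x = 120 and 142.
Not all that is in view belongs to the job. Leave any yellow look-alike of the hook alone.

How it is judged:
On the way, in this order (a step that is already met when the one before it is completed fails the run):
1. the hook holds the post in its V and pulls on it (contact force between hook and tray above 1 N and horizontal distance between hook_seat and post below 0.012 m), for 0.05 s.
2. pulled by the hook, the tray presses on the bumper with more than 4 N (contact force between tray and stop above 4 N and contact force between hook and tray above 2 N and horizontal distance between hook_seat and post below 0.012 m), for 0.4 s.
At the end, for the whole second after the job is handed in: The tray lies flat and still, its front lip touching the rubber bumper (more than 0.3 N); the hook tool lies flat and still, released, with its handle's centre over the grey mat (at most 27 mm above the bench, within 0.15 rad of flat); everything else is within 30 mm of where it stood (contact force between tray and stop above 0.3 N and linear speed of tray below 0.01 m/s and angle between tray's own z axis and vertical below 0.05 rad and x of hook_grip in the frame of mat between -0.16 and 0.16 m and y of hook_grip in the frame of mat between -0.085 and 0.085 m and height (world z) of hook_grip below 0.027 m and angle between hook_grip's own z axis and vertical below 0.15 rad and linear speed of hook below 0.02 m/s).
It fails at once if the tray presses on the bumper with more than 15 N (contact force between tray and stop above 15 N).
It fails at once if the hook loads the tray with more than 30 N (contact force between hook and tray above 30 N).
It fails at once if the tray moves faster than 0.25 m/s (linear speed of tray above 0.25 m/s).
It fails at once if the fingers or the arm touch the tray (contact force between any of the fingers, the arm and tray above 0.5 N).
It fails at once if a bystander is moved more than 30 mm (distance of any of cup_black_mid, cup_rust_mid, bottle_blue_mid, bottle_red_mid, jar_mid, tape_mid from where it was at the start of the episode above 0.03 m).
It also fails if it takes over 72 s, if anything falls off the work surface, if the arm or the gripper's body presses on something with over 40 N, if the wrist force passes 120 N, or if a joint passes its speed limit or range.

## Robot

A 7-joint arm with a two-finger parallel gripper is mounted at the origin on the work surface. World frame = base frame: x ahead of the robot, y to its left, z up, the work surface at z = 0. Lengths are in m, angles in rad, forces in N, time in s.
With the tool pointing down it reaches from about 0.4 to 0.85 m from the base axis. Payload 10.4 kg.
Tool frame: the origin (TCP) lies at the very end of the fingers, on their centre line; the grasp point (between the pads) lies bot.hold_point_z behind it (bot.hold_point_z is the distance from the TCP to the grasp point, in m); z points along the fingers, y is the direction in which the jaws open and shut (so a half turn about z gives the same grasp; the last joint's range is limited). The gripper opens to 87 mm and grips with 3 to 60 N. Pads are 19 mm wide; open, the fingers measure 117 mm over their backs; the gripper's body (75 mm by 190 mm) begins 51 mm behind the grasp point.
Start: joints at [-1.196, 0.332, -0.065, 1.46, 0.022, 1.35, -0.088], TCP at [0.242, 0.576, 0.223] pointing down, gripper open.
Joint ranges: [-2.6, 2.6], [-0.5, 2.12], [-1.47, 1.34], [0.16, 2.42], [-1.27, 4.41], [0.06, 2.06], [-2.6, 2.6]. Speed limits (rad/s): [2.22, 2.22, 2.79, 2.79, 3.14, 3.14, 3.14].

## Interface

Orientations are given as a unit quaternion [w, x, y, z].
In Python, from plant import bot gives the robot as it stands.
- The arm moves only by the shell command python3 -m creep 'ROWS' [FORCE]. ROWS is text: rows parted by semicolons, each of 7 numbers parted by spaces: the turn, a rotation vector about the tool's x, y, z in rad, then the shift along the tool's x, y, z in cm, then the closure in counts, from 0 (fully open) to 255 (shut). A call has 1 to 8 rows; each row shifts and turns the pose as measured when the row begins, along the tool's axes as they then stand; what a row does not reach is not made up. A row lasts 1/12 s, in which the tool goes at most 41.7 mm and 7.16 degrees, less where a joint would pass 70% of its speed; a pose out of reach is approached as far as the arm can. A call is refused whole if a number of a shift passes 4.17 or a number of a turn 0.125, either way. A call with a gripper value outside its range is refused whole. The fingers move at their own pace and stop on an object; FORCE is the grip in N (left out, the last holds). Time passes only in rows, so rows that do not move let the fingers close. It gives the time, the measured TCP pose, the force and the opening at its end, in the units of the state.
- bot.read_state(): the state, without advancing time (a new reading comes with each control period).
- bot.capture(name): name is "scene" or "side" or "wrist"; returns a dict with "frame" (420x560x3 uint8, red, green, blue), "fx", "fy", "cx", "cy" (pixels), "view" (4x4, takes a point from world to camera coordinates). Camera axes: x right, y down, z forward; pixel columns grow to the right and rows downward; lengths in m; the calibration is good to about 2 mm. A picture is of the moment at which its call begins. There is no depth.
- bot.finish_job(): hands the job in, once; it reports no verdict.
Trained networks look in a picture, given as the dict that the camera call returned (one of the last four; its "shot" number tells which), for a name from the list of things; names that differ only in an ending like _2 or _b are one class to them, and where a whole thing is asked for, a point or a joint stands for the part that bears it (a point fixed in the world has none). Each returns a list of dicts, best first, with "p" (0 to 1); they miss things now and then, are a little off and sometimes report something else, mostly with a low value. They report only what shows in the picture. A call takes as long as a camera call. They do not tell look-alikes from the thing itself.
- bot.outline_of(picture, query): "pixels" (420x560 bool, what is visible of it) and "extent" ([centre column, centre row, width, height] in pixels, round what is visible of it).
- bot.place_of(picture, query): "uv" ([column, row] in pixels: a listed point, or the origin of a listed thing).
The state is a dict: "t": time; "q": joint angles; "qvel": joint speeds; "tau": joint torques, N m; "ee_pos": TCP position; "ee_rot": TCP orientation; "ft_force": force on the tool from outside, world axes, zero at the start; "wrist_torque": the same for the moment, N m; "finger_gap": opening from 0.0 (shut) to 1.0 (fully open).
Only numpy, scipy, OpenCV 4.12 (cv2) and the standard library are available. Lean on these libraries where they do the work, as an engineer would, in place of code of your own. Each camera call takes 0.05 s, during which the arm holds its last target. There are 200 camera calls.

## Working session

There is one attempt and no reset: what is moved stays moved. The work goes in short steps, Python scripts to look and compute and a shell command to move; the robot and the scene stay as the last step left them, time stands still between calls to the robot, and variables do not carry over. Pictures are saved under pics/ and viewed, about 8 in all and at most 12, crops included, and the job is handed in when it is done.

```bash
ls; mkdir -p pics; cat > h.py <<'E'
import numpy as np, cv2
from plant import bot
from scipy.spatial.transform import Rotation as R
def ray(p,uv):
    V=np.array(p["view"]);Rm=V[:3,:3];c=-Rm.T@V[:3,3]
    d=Rm.T@np.array([(uv[0]-p["cx"])/p["fx"],(uv[1]-p["cy"])/p["fy"],1]);return c,d/np.linalg.norm(d)
def atz(p,uv,z):
    c,d=ray(p,uv);return c+d*(z-c[2])/d[2]
def proj(p,X):
    V=np.array(p["view"]);x=V[:3,:3]@np.array(X)+V[:3,3];return np.array([p["fx"]*x[0]/x[2]+p["cx"],p["fy"]*x[1]/x[2]+p["cy"]])
def save(p,n,crop=None,s=1):
    f=p["frame"][:,:,::-1]
    if crop: f=f[crop[1]:crop[3],crop[0]:crop[2]]
    cv2.imwrite("pics/"+n,cv2.resize(f,None,fx=s,fy=s,interpolation=cv2.INTER_CUBIC))
E
python3 - <<'E'
from h import *
P={n:bot.capture(n) for n in("scene","side","wrist")}
a=np.hstack([P["scene"]["frame"],P["side"]["frame"]])
cv2.imwrite("pics/a.png",cv2.resize(a[:,:,::-1],(800,300)))
save(P["scene"],"s.png",None,1.4)
Z=dict(station=0,stop=0,tray=.006,post=.051,hook_grip=.021,hook_seat=.021,mat=0,hook=.003,cup_black_mid=.023,cup_rust_mid=.023,bottle_blue_mid=.0425,bottle_red_mid=.0425,jar_mid=.03,tape_mid=.011)
for n in P:
  for k,z in Z.items():
    for r in bot.place_of(P[n],k)[:3]:
      print(n,k,round(r["p"],2),np.round(r["uv"]),np.round(atz(P[n],r["uv"],z),3))
s=bot.read_state();print(s["t"],s["ee_pos"],s["ee_rot"],s["ft_force"],bot.hold_point_z)
for n in P: print(n,ray(P[n],(280,210)))
E
```

```text
pics
scene station 0.7 [265. 264.] [ 0.639 -0.005  0.   ]
scene stop 0.51 [280. 236.] [0.519 0.017 0.   ]
scene tray 0.8 [258. 283.] [ 0.717 -0.005  0.006]
scene post 0.67 [280. 236.] [0.557 0.028 0.051]
scene post 0.58 [262. 266.] [ 0.684 -0.001  0.051]
scene post 0.5 [426. 282.] [0.629 0.488 0.051]
scene hook_grip 0.83 [198. 139.] [ 0.141 -0.394  0.021]
scene hook_grip 0.63 [184. 203.] [ 0.465 -0.336  0.021]
scene hook_grip 0.61 [186. 198.] [ 0.445 -0.336  0.021]
scene hook_seat 0.7 [215. 168.] [ 0.275 -0.284  0.021]
scene hook_seat 0.54 [167. 234.] [ 0.609 -0.341  0.021]
scene hook_seat 0.35 [260. 265.] [ 0.661 -0.014  0.021]
scene mat 0.57 [181. 219.] [ 0.523 -0.33   0.   ]
scene hook 0.79 [185. 204.] [ 0.453 -0.338  0.003]
scene hook 0.68 [200. 147.] [ 0.161 -0.381  0.003]
scene cup_black_mid 0.69 [118. 219.] [ 0.586 -0.528  0.023]
scene cup_rust_mid 0.84 [134. 190.] [ 0.451 -0.528  0.023]
scene cup_rust_mid 0.62 [185. 198.] [ 0.447 -0.34   0.023]
scene bottle_blue_mid 0.6 [337. 302.] [0.75  0.241 0.042]
scene bottle_blue_mid 0.45 [266. 262.] [0.66  0.005 0.042]
scene bottle_blu
[... 1069 characters left out ...]
 365.] [0.444 0.516 0.023]
side bottle_blue_mid 0.6 [173. 264.] [0.766 0.237 0.042]
side bottle_red_mid 0.52 [213. 163.] [ 0.75  -0.242  0.042]
side bottle_red_mid 0.42 [253. 160.] [ 0.609 -0.282  0.042]
side tape_mid 0.75 [267. 366.] [0.442 0.51  0.011]
2.25 [0.2421018  0.57623006 0.22257732] [2.24545658e-06 1.97570722e-01 9.80288635e-01 5.33386879e-05] [-0.08272888 -0.53514073 -0.67101808] 0.0187
scene (array([1.57096833, 0.26698581, 1.377294  ]), array([-0.6383155 , -0.1507569 , -0.75486799]))
side (array([0.3441173 , 1.15964588, 1.22576158]), array([ 0.07949568, -0.70811472, -0.70160814]))
wrist (array([0.16381451, 0.60967859, 0.38500943]), array([ 0.27598958, -0.13220222, -0.95202538]))
```

View pics/s.png

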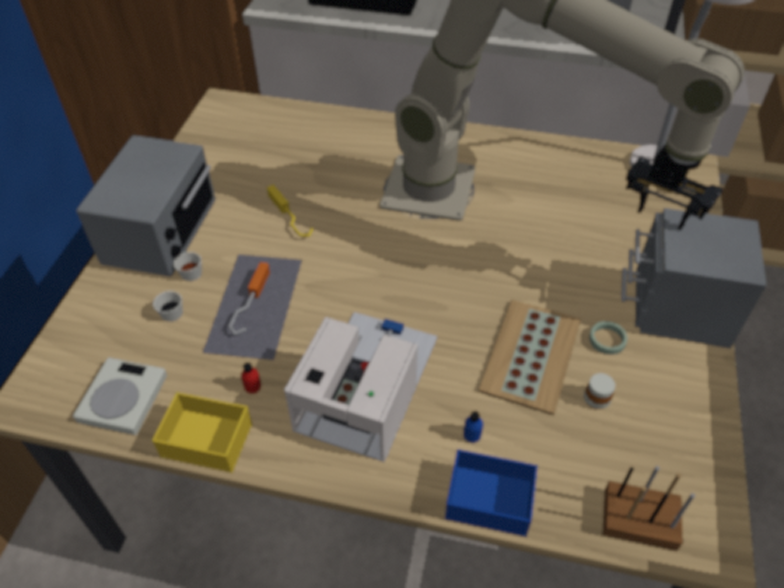

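```bash
python3 - <<'E'
from h import *
a=bot.capture("scene");b=bot.capture("side")
f=[cv2.resize(a["frame"][120:290,150:300],(400,453)),cv2.resize(b["frame"][130:260,190:400],(400,248))]
o=np.zeros((453,800,3),np.uint8);o[:,:400]=f[0];o[:248,400:]=f[1]
cv2.imwrite("pics/c.png",o[:,:,::-1])
E
```

```text
(no output)
```

View pics/c.png

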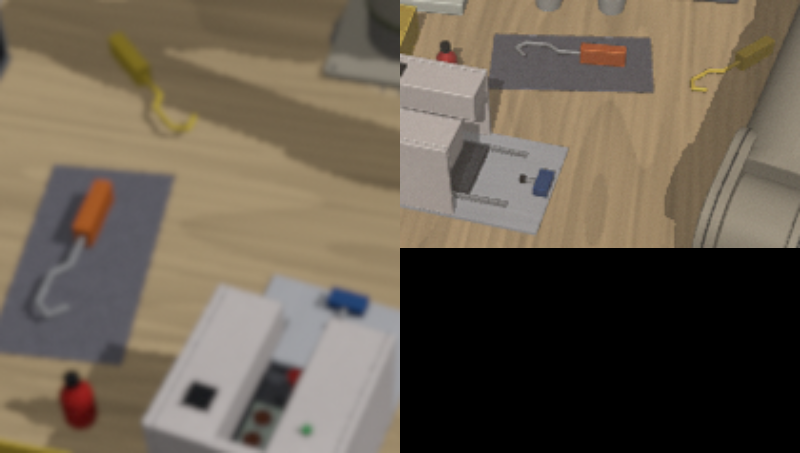

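Orange hook, grip at scene px (184,203), lies on the grey mat with its rod bending to −y. It fits the description, and the crop confirms it. The yellow one at (198,139) is the look-alike on the bare bench. I'll now move up for closer wrist views.

```bash
python3 -m creep '0 0 -0.1 0 0 -3 0;0 0 -0.1 0 0 -3 0;0 0 -0.1 0 0 -3 0;0 0 -0.1 0 0 -3 0;0 0 0 -4 -1 0 0;0 0 0 -4 -1 0 0;0 0 0 -4 -1 0 0;0 0 0 -4 -1 0 0'
python3 -m creep '0 0 0 -3 -4 0 0;0 0 0 -3 -4 0 0;0 0 0 -3 -4 0 0;0 0 0 -1 -4 0 0;0 0 0 0 -4 0 0;0 0 0 0 -4 0 0;0 0 0 0 -4 0 0;0 0 0 0 -4 0 0'
python3 -m creep '0 0 0 0 -4 0 0;0 0 0 0 -4 0 0;0 0 0 0 -4 0 0;0 0 0 0 -4 0 0;0 0 0 0 -4 0 0;0 0 0 0 -4 0 0;0 0 0 0 0 0 0;0 0 0 0 0 0 0'
```

```text
t: 3.02
ee_pos: [0.3956, 0.5442, 0.3493]
ee_rot: [-0.002, -0.022, 1.0, 0.002]
ft_force: [-0.2, 1.5, -0.0]
finger_gap: 1.0
t: 3.68
ee_pos: [0.5006, 0.2421, 0.3418]
ee_rot: [-0.004, -0.02, 1.0, -0.001]
ft_force: [1.2, 0.1, 0.1]
finger_gap: 1.0
t: 4.35
ee_pos: [0.5076, -0.0182, 0.3442]
ee_rot: [-0.001, -0.013, 1.0, -0.001]
ft_force: [0.2, 1.4, 0.0]
finger_gap: 0.999
```

```bash
cat > look.py <<'E'
from h import *
import sys
p=bot.capture("wrist");save(p,sys.argv[1],None,1.4)
Z=dict(station=0,stop=0,tray=.006,post=.051,hook_grip=.021,hook_seat=.021,mat=0,hook=.003)
for k,z in Z.items():
    for r in bot.place_of(p,k)[:2]:
      print(k,round(r["p"],2),np.round(r["uv"]),np.round(atz(p,r["uv"],z),4))
import pickle;pickle.dump(p,open(sys.argv[1][:-4]+".pkl","wb"))
E
python3 look.py w1.png
python3 -m creep '0 0 0 0 -4 0 0;0 0 0 0 -4 0 0;0 0 0 0 -4 0 0;0 0 0 0 -4 0 0;0 0 0 0 -4 0 0;0 0 0 0 -4 0 0;0 0 0 0 -4 0 0;0 0 0 0 -4 0 0'
python3 -m creep '0 0 0 0 -3 0 0;0 0 0 0 -3 1 0;0 0 0 0 0 0 0;0 0 0 0 0 0 0'
python3 look.py w2.png
```

```text
station 0.71 [294. 248.] [ 0.6469 -0.001   0.    ]
stop 0.96 [307. 167.] [0.5196 0.0148 0.    ]
tray 0.64 [286. 292.] [ 0.7205 -0.0109  0.006 ]
post 0.63 [289. 286.] [ 0.6827 -0.0069  0.051 ]
hook_seat 0.73 [ 65. 229.] [ 0.6153 -0.336   0.021 ]
mat 0.79 [ 65. 157.] [ 0.514  -0.3318  0.    ]
hook 0.94 [ 54. 115.] [ 0.4556 -0.3354  0.003 ]
t: 5.47
ee_pos: [0.5254, -0.3328, 0.3439]
ee_rot: [-0.001, -0.03, 1.0, 0.001]
ft_force: [0.7, -0.2, -0.0]
finger_gap: 1.001
t: 5.8
ee_pos: [0.5267, -0.4038, 0.3308]
ee_rot: [-0.003, -0.027, 1.0, -0.001]
ft_force: [0.0, 1.1, 0.5]
finger_gap: 0.999
station 0.57 [546. 256.] [ 0.6492 -0.0017  0.    ]
post 0.5 [342. 113.] [ 0.4563 -0.3392  0.051 ]
hook_grip 0.59 [338. 110.] [ 0.4543 -0.3393  0.021 ]
hook_seat 0.93 [329. 229.] [ 0.6167 -0.3362  0.021 ]
mat 0.8 [339. 158.] [ 0.5182 -0.3294  0.    ]
mat 0.17 [341. 112.] [ 0.4566 -0.3327  0.    ]
hook 0.65 [339. 111.] [ 0.4551 -0.3353  0.003 ]
```

View pics/w1.png

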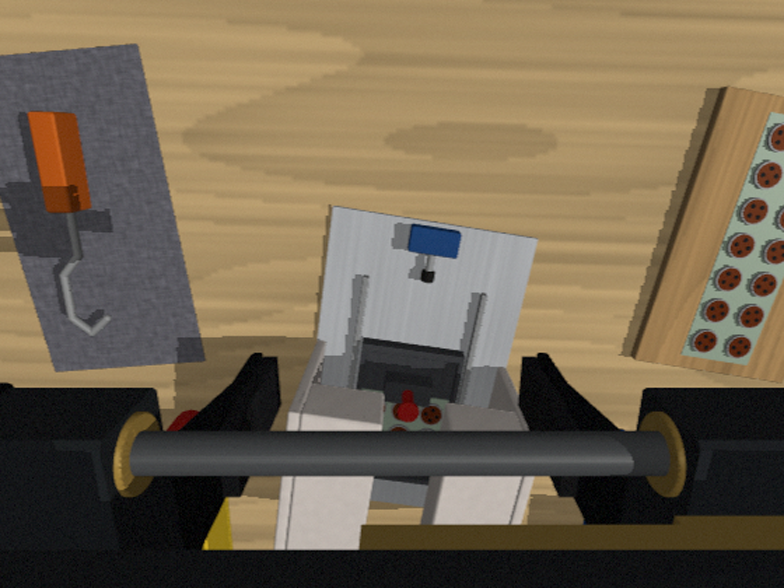

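View pics/w2.png

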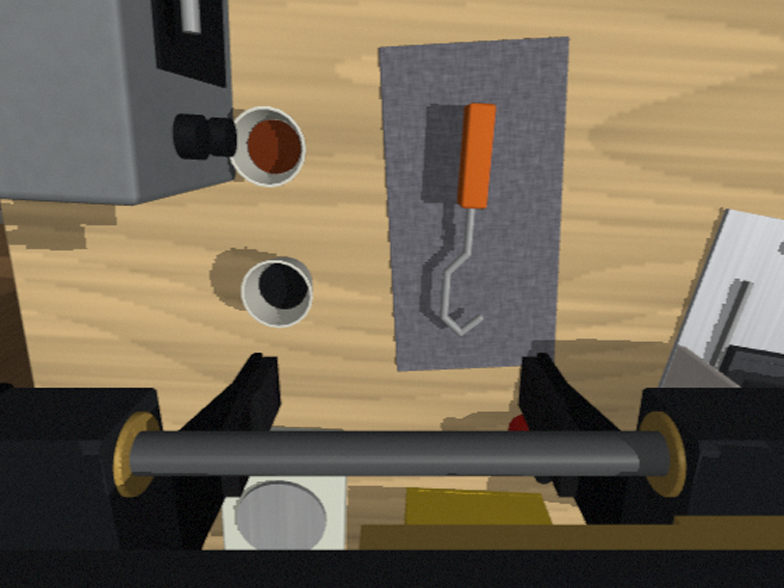

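Picture w1 shows the station: plate corners (331,206) and (537,239), stop (434,241), post cap (405,410). Picture w2 shows the orange hook: handle top about (478,155), V tip (461,333). Next I compute the geometry from these.

```bash
python3 - <<'E'
from h import *
import pickle
w1=pickle.load(open("w1.pkl","rb"));w2=pickle.load(open("w2.pkl","rb"))
A=lambda p,u,v,z:atz(p,(u/1.4,v/1.4),z)
a=A(w1,331,206,.006);b=A(w1,537,239,.006)
d=(b-a)[:2];print("front edge",a,b,np.linalg.norm(d),"yaw",np.degrees(np.arctan2(-d[0],d[1])))
th=np.arctan2(-d[0],d[1]);ex=np.array([np.cos(th),np.sin(th)]);ey=np.array([-ex[1],ex[0]])
m=(a+b)[:2]/2;print("station org",m+.145*ex)
print("plate side l",A(w1,316,345,.006))
print("post cap",A(w1,405,410,.074),A(w1,408,395,.074))
O=m+.145*ex
for u,v,z in((405,410,.074),(434,241,.024),(427,276,.015)):
  q=A(w1,u,v,z)[:2]-O;print((u,v),"in station",q@ex,q@ey)
for p,n in((w1,"w1"),(w2,"w2")):
  hsv=cv2.cvtColor(p["frame"],cv2.COLOR_RGB2HSV);f=p["frame"].astype(int)
  mk=(hsv[...,0]<14)&(hsv[...,1]>190)&(hsv[...,2]>120)
  n_,l,st,c=cv2.connectedComponentsWithStats(mk.astype(np.uint8));i=1+np.argmax(st[1:,4])
  pts=np.argwhere(l==i)[:,::-1]
  for thr in(0,200):
    w=pts[f[pts[:,1],pts[:,0],0]>thr]
    g=np.array([A(p,*(q*1.4),.039)[:2] for q in w],np.float32)
    print(n,thr,len(w),cv2.minAreaRect(g))
def al(p,k):
  r=bot.place_of(p,k)
for u,v in((461,333),(482,318),(445,316),(447,272),(469,252),(472,210)):print(A(w2,u,v,.021))
print("w1 tip",A(w1,92,333,.021),A(w1,107,319,.021))
for u,v in((380,47),(568,37),(555,366),(398,371)):print("mat",A(w2,u,v,.003))
print(bot.read_state()["ee_pos"])
E
```

```text
front edge [ 0.49237696 -0.08618105  0.006     ] [0.52036793 0.12328269 0.006     ] 0.21132570094573774 yaw -7.611431735052093
station org [ 0.65009487 -0.00065503]
plate side l [ 0.64365272 -0.10491482  0.006     ]
post cap [ 0.68106525 -0.00733491  0.074     ] [ 0.66439957 -0.00489839  0.074     ]
(405, 410) in station 0.03158227939376601 -0.0025188669471042295
(434, 241) in station -0.12979437401619917 0.0005096490987768519
(427, 276) in station -0.09110557303406373 0.0008659489299843713
w1 0 1829 ((0.4533894658088684, -0.328104168176651), (0.08348628133535385, 0.04177064448595047), 0.5536364912986755)Traceback (most recent call last):
  File "<stdin>", line 22, in <module>
cv2.error: OpenCV(4.12.0) /io/opencv/modules/imgproc/src/convhull.cpp:143: error: (-215:Assertion failed) total >= 0 && (depth == CV_32F || depth == CV_32S) in function 'convexHull'
```

```bash
python3 - <<'E'
from h import *
import pickle
w1=pickle.load(open("w1.pkl","rb"));w2=pickle.load(open("w2.pkl","rb"))
A=lambda p,u,v,z:atz(p,(u/1.4,v/1.4),z)
f=w2["frame"];hsv=cv2.cvtColor(f,cv2.COLOR_RGB2HSV)
mk=(hsv[...,0]<14)&(hsv[...,1]>190)&(hsv[...,2]>100)
mk[:, :310]=0;mk[:,370:]=0;mk[170:]=0
pts=np.argwhere(mk)[:,::-1];V=f[pts[:,1],pts[:,0],0];print(np.percentile(V,[5,25,50,75,95]))
t=(V.min()+V.max())/2
for w in(pts,pts[V>np.percentile(V,60)-12]):
    g=np.array([A(w2,*(q*1.4),.039)[:2] for q in w],np.float32);print(len(w),cv2.minAreaRect(g))
print("tops corners",[A(w2,u,v,.039)[:2].round(4) for u,v in((469,104),(495,104),(486,208),(462,206))])
for u,v in((461,333),(482,318),(445,316),(447,272),(469,252),(472,210)):print(A(w2,u,v,.021))
print("w1 tip",A(w1,92,333,.021),A(w1,107,319,.021))
for u,v in((380,47),(568,37),(555,366),(398,371)):print("mat",A(w2,u,v,.003))
s=bot.read_state();print(s["ee_pos"],s["ee_rot"])
E
```

```text
[136.35 194.   197.   199.   202.  ]
1368 ((0.455877423286438, -0.3386859893798828), (0.0886581614613533, 0.022639570757746696), 0.5130436420440674)
1140 ((0.45527130365371704, -0.33737313747406006), (0.08643919229507446, 0.019508400931954384), 0.591508150100708)
tops corners [array([ 0.4128, -0.3498]), array([ 0.4116, -0.3276]), array([ 0.5  , -0.326]), array([ 0.4993, -0.3479])]
[ 0.62984065 -0.33490616  0.021     ]
[ 0.61246893 -0.31519152  0.021     ]
[ 0.61232778 -0.35269083  0.021     ]
[ 0.5664428 -0.3544285  0.021    ]
[ 0.54532019 -0.33477451  0.021     ]
[ 0.5047929  -0.33579438  0.021     ]
w1 tip [ 0.62953773 -0.33740235  0.021     ] [ 0.61336299 -0.31924052  0.021     ]
mat [ 0.36706824 -0.42919325  0.003     ]
mat [ 0.35024901 -0.26276164  0.003     ]
mat [ 0.66973902 -0.22716983  0.003     ]
mat [ 0.68482644 -0.39647386  0.003     ]
[ 0.52707513 -0.40206963  0.33197483] [-0.00212621 -0.02797555  0.9996057  -0.0011347 ]<stdin>:9: RuntimeWarning: overflow encountered in scalar add
```

```bash
cat > st.py <<'E'
from h import *
import sys
# target world x y z yaw(deg) of hook-like frame (tool x = -that axis)
s=bot.read_state();M=R.from_quat(np.roll(s["ee_rot"],-1))
y=np.radians(float(sys.argv[4]));c,n=np.cos(y),np.sin(y)
T=R.from_matrix(np.array([[-c,-n,0],[-n,c,0],[0,0,-1]]).T @ np.eye(3)) if 0 else R.from_matrix(np.column_stack([[-c,-n,0],[-n,c,0],[0,0,-1]]))
d=np.array([float(v) for v in sys.argv[1:4]])-s["ee_pos"]
print("t",round(s["t"],2),"turn",(M.inv()*T).as_rotvec().round(4),"shift cm",(M.inv().apply(d)*100).round(2),"shift in final axes",(T.inv().apply(d)*100).round(2),"F",np.round(s["ft_force"],1),"gap",round(s["finger_gap"],3),"tq",np.round(s["wrist_torque"],2),"pos",np.round(s["ee_pos"],4))
E
python3 -m creep '0 0 0.045 1.6 1.6 3 0;0 0 0 1.6 1.6 4 0;0 0 0 1.6 1.6 4 0;0 0 0 1.6 1.6 4 0;0 0 0 0 0 4 0;0 0 0 0 0 0 0;0 0 0 0 0 0 0'
python3 st.py 0.461 -0.338 0.008 0.7
```

```text
t: 6.83
ee_pos: [0.4639, -0.3394, 0.1463]
ee_rot: [0.002, -0.007, 1.0, -0.004]
ft_force: [-0.3, -0.5, 1.9]
finger_gap: 0.995
t 6.83 turn [-0.0078  0.0048  0.0017] shift cm [ 0.35  0.25 13.82] shift in final axes [ 0.28  0.14 13.83] F [-0.3 -0.5  1.9] gap 0.995 tq [-0.01 -0.04  0.03] pos [ 0.4639 -0.3394  0.1463]
```

```bash
python3 -m creep '-0.008 0.005 0 0.3 0.2 3 0;0 0 0 0 0 3 0;0 0 0 0 0 2.5 0;0 0 0 0 0 2 0;0 0 0 0 0 0 0'
python3 st.py 0.461 -0.338 0.008 0.7
python3 - <<'E'
from h import *
p=bot.capture("wrist");save(p,"g.png",None,1)
s=bot.capture("side");save(s,"g2.png",(230,110,350,200),4)
E
```

```text
t: 7.25
ee_pos: [0.4708, -0.3431, 0.0513]
ee_rot: [0.008, -0.008, 1.0, -0.004]
ft_force: [-0.7, 0.4, -0.8]
finger_gap: 0.999
t 7.25 turn [-0.0076  0.0152  0.0035] shift cm [1.04 0.56 4.31] shift in final axes [0.97 0.52 4.33] F [-0.7  0.4 -0.8] gap 0.999 tq [ 0.08  0.08 -0.  ] pos [ 0.4708 -0.3431  0.0513]
```

View pics/g.png

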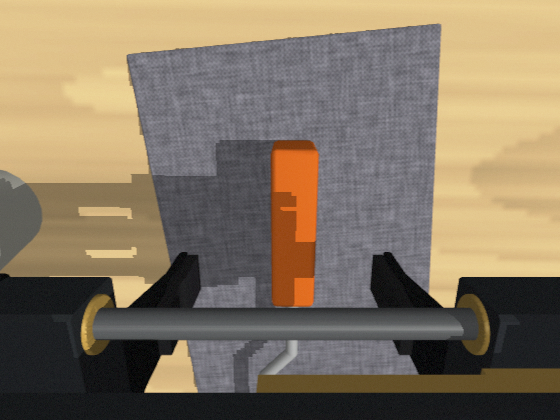

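The handle (column 294) lies between the fingers (190 and 385). Correcting and descending.

```bash
python3 -m creep '-0.008 0.015 0.003 1 0.5 1 0;0 0 0 0 0 1.2 0;0 0 0 0 0 1 0;0 0 0 0 0 0.5 0;0 0 0 0 0 0 0'
python3 st.py 0.461 -0.338 0.008 0.7
```

```text
t: 7.77
ee_pos: [0.4659, -0.342, 0.0213]
ee_rot: [0.006, -0.006, 1.0, -0.003]
ft_force: [0.8, -0.7, -0.1]
finger_gap: 1.0
t 7.77 turn [-0.0054  0.0119 -0.    ] shift cm [0.5  0.41 1.32] shift in final axes [0.49 0.4  1.33] F [ 0.8 -0.7 -0.1] gap 1.0 tq [-0.    0.05 -0.02] pos [ 0.4659 -0.342   0.0213]
```

```bash
python3 -m creep '-0.006 0.012 0 0.5 0.4 0.5 0;0 0 0 0 0 0.5 0;0 0 0 0 0 0.4 0;0 0 0 0 0 0 0'
python3 st.py 0.461 -0.338 0.008 0.7
```

```text
t: 8.1
ee_pos: [0.4604, -0.3376, 0.0059]
ee_rot: [-0.001, -0.006, 1.0, 0.001]
ft_force: [-0.2, 0.1, 0.0]
finger_gap: 0.999
t 8.1 turn [ 0.0014 -0.0017  0.    ] shift cm [-0.06 -0.04 -0.21] shift in final axes [-0.06 -0.04 -0.21] F [-0.2  0.1  0. ] gap 0.999 tq [-0.03  0.04 -0.01] pos [ 0.4604 -0.3376  0.0059]
```

```bash
python3 -m creep '0 0 0 0 0 0 120;0 0 0 0 0 0 200;0 0 0 0 0 0 255;0 0 0 0 0 0 255;0 0 0 0 0 0 255;0 0 0 0 0 0 255;0 0 0 0 0 0 255;0 0 0 0 0 0 255' 45
python3 -m creep '0 0 0 0 0 0 255;0 0 0 0 0 -1 255;0 0 0 0 0 -2 255;0 0 0 0 0 -3 255;0 0 0 0 0 -3 255;0 0 0 0 0 -2 255;0 0 0 0 0 0 255'
python3 st.py 0.461 -0.338 0.12 0.7
python3 - <<'E'
from h import *
s=bot.capture("side");w=bot.capture("wrist");c=bot.capture("scene")
a=cv2.resize(s["frame"][90:210,220:360],(400,343));b=cv2.resize(c["frame"][120:260,140:260],(400,466))
o=np.zeros((466,800,3),np.uint8);o[:343,:400]=a;o[:,400:]=b
cv2.imwrite("pics/l.png",o[:,:,::-1])
for n,p in(("side",s),("scene",c)):
  for k in("hook_grip","hook_seat"):
    for r in bot.place_of(p,k)[:2]:print(n,k,r["p"],r["uv"],atz(p,r["uv"],.135))
E
```

```text
t: 8.77
ee_pos: [0.4609, -0.338, 0.0066]
ee_rot: [-0.0, -0.006, 1.0, 0.0]
ft_force: [-0.3, -0.3, 0.1]
finger_gap: 0.476
t: 9.35
ee_pos: [0.4587, -0.3376, 0.1221]
ee_rot: [-0.003, -0.005, 1.0, 0.001]
ft_force: [-0.3, -0.7, -1.1]
finger_gap: 0.277
t 9.35 turn [ 0.0024 -0.0057 -0.0014] shift cm [-0.23 -0.05  0.21] shift in final axes [-0.23 -0.05  0.21] F [-0.3 -0.7 -1.1] gap 0.277 tq [-0.04 -0.03 -0.01] pos [ 0.4587 -0.3376  0.1221]
side hook_grip 0.52 [293.2, 137.2] [ 0.46717522 -0.31450217  0.135     ]
side hook_seat 0.6 [251.3, 135.9] [ 0.61590239 -0.30047251  0.135     ]
side hook_seat 0.58 [344.1, 172.2] [ 0.27984387 -0.14737471  0.135     ]
scene hook_grip 0.57 [183.0, 177.7] [ 0.45351433 -0.32601997  0.135     ]
scene hook_seat 0.72 [212.9, 166.0] [ 0.3788162  -0.24636439  0.135     ]
scene hook_seat 0.64 [160.8, 214.7] [ 0.62129559 -0.33811315  0.135     ]
```

View pics/l.png

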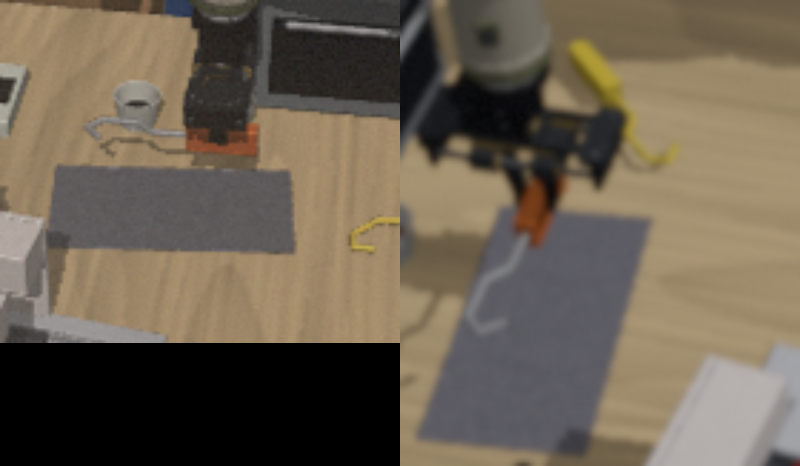

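```bash
python3 - <<'E'
from h import *
s=bot.capture("side");c=bot.capture("scene")
def tri(a,b):
  (o,d),(q,e)=a,b;A=np.column_stack([d,-e]);t=np.linalg.lstsq(A,q-o,rcond=None)[0];return (o+t[0]*d+q+t[1]*e)/2,np.linalg.norm(o+t[0]*d-q-t[1]*e)
print("seat",tri(ray(s,(251.3,135.9)),ray(c,(160.8,214.7))))
print("V tip",tri(ray(s,(220+91*.35,90+128*.35)),ray(c,(140+477*.3-120,120+333*.3))))
E
python3 -m creep '0 0 0 2 1 0 255;0 0 0.07 1 3 0 255;0 0 0.07 0 4 0 255;0 0 0 0 4 0 255;0 0 0 0 4 0 255;0 0 0 0 4 0 255;0 0 0 0 4 0 255;0 0 0 0 4 0 255'
python3 st.py .446 -.019 .12 -7.6
```

```text
seat (array([ 0.6172135 , -0.33813338,  0.11728587]), np.float64(0.01917655004553576))
V tip (array([ 0.62114948, -0.33542024,  0.11242527]), np.float64(0.0029925458055246354))
t: 10.47
ee_pos: [0.4512, -0.0583, 0.114]
ee_rot: [-0.008, 0.077, 0.997, -0.001]
ft_force: [0.9, 0.2, -2.1]
finger_gap: 0.276
t 10.47 turn [-0.0023 -0.0168 -0.0208] shift cm [ 1.13  3.8  -0.59] shift in final axes [ 1.04  3.83 -0.6 ] F [ 0.9  0.2 -2.1] gap 0.276 tq [ 0.   -0.09  0.03] pos [ 0.4512 -0.0583  0.114 ]
```

```bash
python3 -m creep '0 -0.017 -0.02 1 3.8 0 255;0 0 0 0 0 0 255;0 0 0 0 0 0 255'
python3 st.py .446 -.019 .12 -7.6
python3 - <<'E'
from h import *
import pickle
s=bot.capture("side");c=bot.capture("scene");w=bot.capture("wrist")
pickle.dump((s,c,w),open("m.pkl","wb"))
a=cv2.resize(s["frame"][150:250,210:330],(480,400),interpolation=2);b=cv2.resize(c["frame"][150:275,220:320],(320,400),interpolation=2);
o=np.zeros((600,800,3),np.uint8);o[:400,:480]=a;o[:400,480:]=b
o[400:600,:560]=w["frame"][100:300]
cv2.imwrite("pics/m.png",o[:,:,::-1])
E
```

```text
t: 10.72
ee_pos: [0.4471, -0.008, 0.1135]
ee_rot: [0.0, 0.06, 0.998, -0.0]
ft_force: [0.6, -0.9, -1.5]
finger_gap: 0.269
t 10.72 turn [-0.0006  0.0006  0.0122] shift cm [-0.03 -1.11 -0.64] shift in final axes [-0.04 -1.11 -0.65] F [ 0.6 -0.9 -1.5] gap 0.269 tq [-0.03  0.07  0.04] pos [ 0.4471 -0.008   0.1135]
```

View pics/m.png

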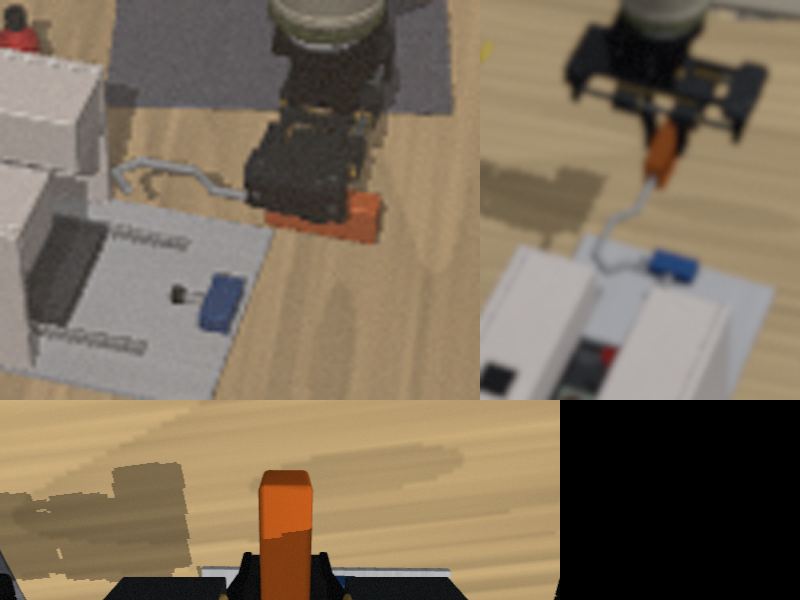

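```bash
cat > fit.py <<'E'
from h import *
import pickle
from scipy.optimize import least_squares
s,c,w=pickle.load(open("m.pkl","rb"))
st=bot.read_state();M=R.from_quat(np.roll(st["ee_rot"],-1));T0=np.array(st["ee_pos"])
obs=[]
for X,u,v in(((90,0,0),215,192),((110,-18,0),197,172),((156,-18,0),135,160),((172,0,0),116,170),((156,18,0),126,190),((-45,12,-18),378,242)):obs.append((s,X,210+u/4,150+v/4,1))
for X,u,v in(((110,-18,0),610,220),((156,-18,0),598,250),((172,0,0),608,271),((156,18,0),645,266)):obs.append((c,X,220+(u-480)*.3125,150+v*.3125,1))
for X,u,v in(((-45,-12,18),259,187),((-45,12,18),312,187),((-45,-12,-18),265,171),((-45,12,-18),308,171)):obs.append((w,X,u,v,1))
def pt(p,X):  # p: x,y,z offset mm of grip in (tool-flipped) axes, pitch,yaw
  B=M*R.from_euler('y',180,degrees=True) # hook axes: x=-tool x,y=tool y,z=-tool z
  return T0+B.apply((R.from_euler('zy',p[3:5]).apply(np.array(X,float))+p[:3])/1000)
f=lambda p:np.concatenate([(proj(o[0],pt(p,o[1]))-np.array(o[2:4])) for o in obs])
r=least_squares(f,[-5,0,14,0,0],loss='soft_l1',x_scale=[5,5,5,.05,.05])
print("x y z mm, yaw,pitch(down+)",r.x.round(3));print(r.fun.reshape(-1,2).round(1).tolist())
print("seat world",pt(r.x,(158.6,0,0)))
E
python3 fit.py
```

```text
x y z mm, yaw,pitch(down+) [-3.05   3.554 -2.222  0.031 -0.013]
[[-1.6, -1.0], [-1.8, -0.8], [-0.1, -0.1], [-1.7, 0.2], [-0.9, -0.2], [-1.9, 0.3], [0.5, 0.6], [-0.8, 1.9], [-0.2, 0.6], [-4.4, -0.2], [-0.9, 0.3], [2.3, -1.3], [-2.0, 0.4], [0.8, -1.0]]
seat world [ 0.60249185 -0.02110599  0.11343829]
```

```bash
python3 -m creep '0 0 0.012 0 -1.1 1 255;0 0 0 0 0 1.5 255;0 0 0 0 0 1.5 255;0 0 0 0 0 1 255;0 0 0 0 0 0.3 255;0 0 0 0 0 0 255' 60
python3 st.py .446 -.019 .0545 -7.6
sed -i 's/^f=lambda.*/&\ng=lambda q:f([q[0],0,q[1],0,q[2]])/; s/^r=.*/&\nq=least_squares(g,[-5,14,0],loss="soft_l1");print("yaw0",q.x.round(3),q.fun.reshape(-1,2).round(1).tolist())/' fit.py
sed -i 's/^T0=.*//; s/st=bot.read_state();M=.*/M=R.from_quat([.06,.998,0,0]);T0=np.array([.4471,-.008,.1135])/' fit.py; python3 fit.py
```

```text
t: 11.37
ee_pos: [0.4449, -0.0337, 0.0558]
ee_rot: [0.0, 0.078, 0.997, -0.002]
ft_force: [-0.5, -0.3, -1.0]
finger_gap: 0.268
t 11.37 turn [-0.0038  0.0003 -0.0229] shift cm [0.12 1.47 0.12] shift in final axes [0.09 1.47 0.13] F [-0.5 -0.3 -1. ] gap 0.268 tq [0.02 0.03 0.  ] pos [ 0.4449 -0.0337  0.0558]
yaw0 [-2.289e+00 -4.118e+00 -4.000e-03] [[-1.5, -1.2], [-1.4, -1.0], [0.4, -0.5], [-1.2, -0.2], [-0.6, -0.6], [-2.1, 0.6], [-0.7, 0.8], [-2.4, 2.2], [-2.0, 1.0], [-6.2, 0.2], [-1.3, -0.0], [1.3, -0.2], [-2.3, -0.4], [0.2, -0.5]]
x y z mm, yaw,pitch(down+) [-2.684  1.448 -2.198  0.026 -0.013]
[[-1.6, -1.0], [-1.8, -0.8], [-0.1, -0.1], [-1.7, 0.2], [-0.9, -0.2], [-1.9, 0.3], [0.5, 0.6], [-0.8, 1.9], [-0.2, 0.6], [-4.4, -0.2], [-0.9, 0.3], [2.2, -1.3], [-1.9, 0.4], [0.9, -1.0]]
seat world [ 0.60249665 -0.02110394  0.11343859]
```

```bash
python3 -m creep '0 0 -0.022 0.1 1.1 0 255;0 0 0 0 0 0 255;0 0 0 0 0 0 255'
python3 st.py .4464 -.0222 .0555 -7.6
python3 - <<'E'
from h import *
w=bot.capture("wrist");s=bot.capture("side");c=bot.capture("scene")
a=cv2.resize(s["frame"][170:250,200:320],(480,320),interpolation=2);b=cv2.resize(c["frame"][180:290,220:320],(320,352),interpolation=2)
o=np.zeros((352,800,3),np.uint8);o[:320,:480]=a;o[:,480:]=b
cv2.imwrite("pics/n.png",o[:,:,::-1])
E
```

```text
t: 11.62
ee_pos: [0.4457, -0.0244, 0.0559]
ee_rot: [-0.0, 0.068, 0.998, -0.002]
ft_force: [-0.5, -0.6, -1.5]
finger_gap: 0.269
t 11.62 turn [-0.0046  0.0001 -0.0036] shift cm [-0.04  0.23  0.04] shift in final axes [-0.04  0.23  0.04] F [-0.5 -0.6 -1.5] gap 0.269 tq [ 0.03 -0.    0.05] pos [ 0.4457 -0.0244  0.0559]
```

View pics/n.png

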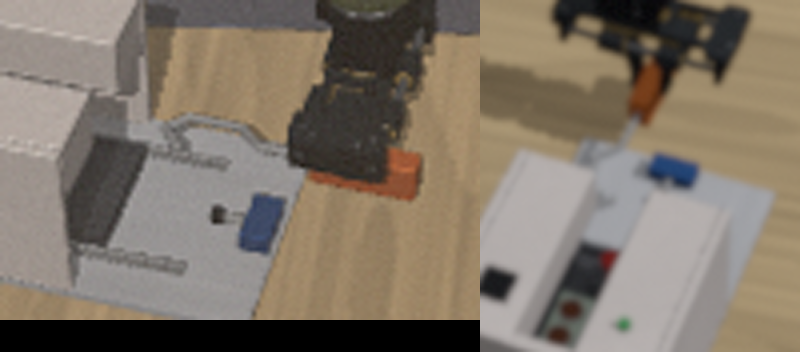

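The hook is level in front of the tray (side crop V about (175,135)), left of the post axis, rod well above the plate. Entering along −tool x.

```bash
python3 -m creep '0 0 0 -1 0.1 0 255;0 0 0 -1.3 0 0 255;0 0 0 -1.3 0 0 255;0 0 0 -1.3 0 0 255;0 0 0 -1.3 0 0 255;0 0 0 -1 0 0 255;0 0 0 0 0 0 255'
python3 st.py .5475 -.0357 .0555 -7.6
```

```text
t: 12.35
ee_pos: [0.5256, -0.0327, 0.0577]
ee_rot: [0.003, 0.067, 0.998, -0.001]
ft_force: [-1.1, 0.3, -1.1]
finger_gap: 0.268
t 12.35 turn [-0.0024  0.0057 -0.001 ] shift cm [-2.21 -0.01  0.24] shift in final axes [-2.21 -0.01  0.22] F [-1.1  0.3 -1.1] gap 0.268 tq [ 0.1   0.06 -0.02] pos [ 0.5256 -0.0327  0.0577]
```

```bash
python3 -m creep '0 0.005 0 -1 0 0.2 255;0 0 0 -1 0 0 255;0 0 0 -0.1 0 0 255;0 0 0 0 0 0 255'
python3 st.py .5475 -.0357 .0555 -7.6
python3 - <<'E'
from h import *
s=bot.capture("side");c=bot.capture("scene");w=bot.capture("wrist")
b=cv2.resize(c["frame"][200:300,215:315],(480,480),interpolation=2);a=cv2.resize(s["frame"][175:235,190:280],(320,213),interpolation=2)
o=np.zeros((480,800,3),np.uint8);o[:213,480:]=a;o[:,:480]=b
o[220:460,480:]=cv2.resize(w["frame"],(320,240))
cv2.imwrite("pics/o.png",o[:,:,::-1])
for k in("post","hook_seat"):
  for p in(s,c):print(k,[(round(r["p"],2),np.round(r["uv"],1),atz(p,r["uv"],.053).round(3)) for r in bot.place_of(p,k)[:3]])
E
```

```text
t: 12.68
ee_pos: [0.548, -0.0355, 0.0554]
ee_rot: [0.0, 0.067, 0.998, -0.001]
ft_force: [-0.1, 0.0, -1.6]
finger_gap: 0.262
t 12.68 turn [-0.0028  0.0004 -0.0005] shift cm [ 0.05 -0.03 -0.01] shift in final axes [ 0.05 -0.03 -0.01] F [-0.1  0.  -1.6] gap 0.262 tq [-0.    0.1   0.02] pos [ 0.548  -0.0355  0.0554]
post [(0.84, array([216.2, 206.4]), array([ 0.687, -0.012,  0.053]))]
post [(0.64, array([259.1, 264. ]), array([ 0.679, -0.011,  0.053]))]
hook_seat [(0.58, array([340.9, 173.3]), array([ 0.286, -0.238,  0.053]))]
hook_seat [(0.78, array([216.5, 167. ]), array([ 0.302, -0.266,  0.053])), (0.57, array([242.4, 265.3]), array([ 0.695, -0.059,  0.053]))]
```

View pics/o.png

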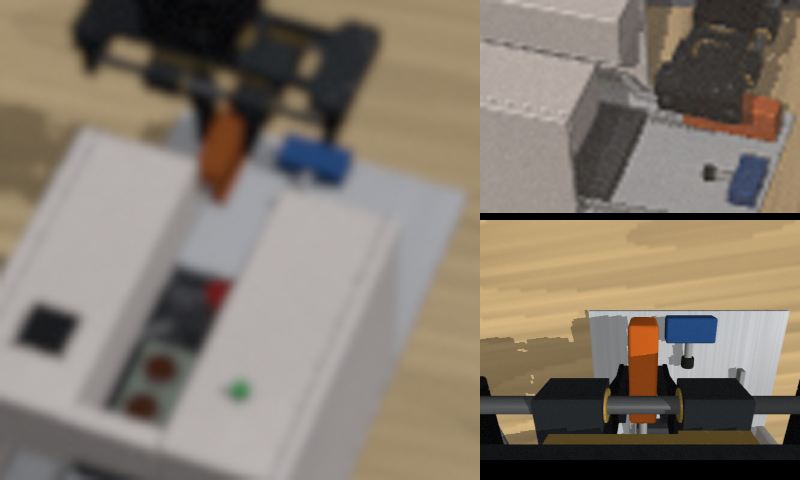

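```bash
python3 -m creep '0 0 0 0 1 0 255;0 0 0 0 1 0 255;0 0 0 0 1 0 255;0 0 0 0 0.8 0 255;0 0 0 0 0 0 255;0 0 0 0 0 0 255'
python3 st.py .5535 .0070 .0555 -7.6
python3 - <<'E'
from h import *
c=bot.capture("scene")
a=cv2.resize(c["frame"][215:275,230:290],(480,480),interpolation=2)
cv2.imwrite("pics/p.png",a[:,:,::-1])
s=bot.read_state();print(s["ft_force"])
E
```

```text
t: 13.53
ee_pos: [0.553, 0.0084, 0.0559]
ee_rot: [0.0, 0.065, 0.998, -0.001]
ft_force: [-0.1, -0.3, -1.6]
finger_gap: 0.27
t 13.53 turn [-0.0012  0.0008  0.0016] shift cm [-0.07 -0.13  0.04] shift in final axes [-0.07 -0.13  0.04] F [-0.1 -0.3 -1.6] gap 0.27 tq [-0.   -0.01  0.01] pos [0.553  0.0084 0.0559]
[ 0.24726442 -0.0590177  -1.67864433]
```

View pics/p.png

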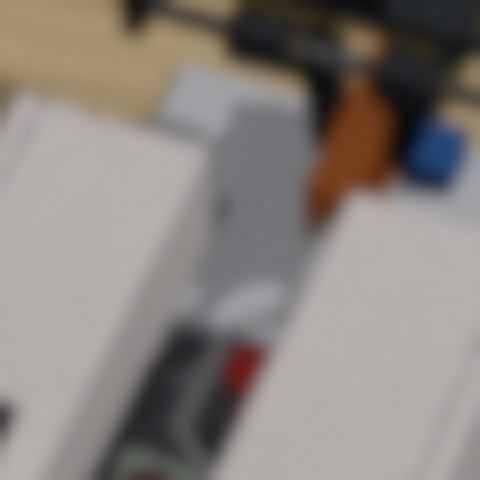

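The red cap (243,368) sits inside the hook, with the rod to its left at (195,400) and no contact force yet. Pulling slowly.

```bash
python3 -m creep '0 0 0 0.4 -0.1 0 255;0 0 0 0.5 0 0 255;0 0 0 0.5 0 0 255;0 0 0 0.4 0 0 255;0 0 0 0.2 0 0 255;0 0 0 0.2 0 0 255'
python3 -m creep '0 0 0 0.2 0 0 255;0 0 0 0.2 0 0 255;0 0 0 0.2 0 0 255;0 0 0 0.2 0 0 255'
python3 -m creep '0 0 0 0.3 0 0 255;0 0 0 0.3 0 0 255;0 0 0 0.3 0 0 255;0 0 0 0.3 0 0 255'
python3 st.py .5 .01 .0555 -7.6
```

```text
t: 14.08
ee_pos: [0.5298, 0.0087, 0.0562]
ee_rot: [0.002, 0.067, 0.998, -0.001]
ft_force: [3.3, 0.1, -2.6]
finger_gap: 0.267
t: 14.42
ee_pos: [0.5226, 0.0098, 0.057]
ee_rot: [0.003, 0.067, 0.998, -0.0]
ft_force: [3.4, -0.5, -2.6]
finger_gap: 0.27
t: 14.75
ee_pos: [0.5106, 0.0116, 0.0573]
ee_rot: [0.004, 0.067, 0.998, -0.0]
ft_force: [4.4, 0.6, -2.4]
finger_gap: 0.269
t 14.75 turn [-0.0003  0.0089 -0.0007] shift cm [ 1.03 -0.29  0.17] shift in final axes [ 1.03 -0.29  0.18] F [ 4.4  0.6 -2.4] gap 0.269 tq [ 0.06 -0.83  0.05] pos [0.5106 0.0116 0.0573]
```

```bash
python3 -m creep '0 0.004 0 0.3 0 0.1 255;0 0.004 0 0.3 0 0 255;0 0 0 0.3 0 0 255;0 0 0 0.3 0 0 255;0 0 0 0.3 0 0 255;0 0 0 0.3 0 0 255'
python3 -m creep '0 0 0 0.3 0 0 255;0 0 0 0.3 0 0 255;0 0 0 0.2 0 0 255;0 0 0 0.2 0 0 255;0 0 0 0.2 0 0 255'
python3 st.py .5 .01 .0555 -7.6
```

```text
t: 15.25
ee_pos: [0.4921, 0.0142, 0.057]
ee_rot: [0.001, 0.067, 0.998, 0.0]
ft_force: [4.5, 0.1, -0.8]
finger_gap: 0.269
t: 15.67
ee_pos: [0.4786, 0.0161, 0.0569]
ee_rot: [0.001, 0.067, 0.998, 0.0]
ft_force: [4.2, 0.2, -1.2]
finger_gap: 0.268
t 15.67 turn [ 0.0004  0.0029 -0.0005] shift cm [-2.21 -0.32  0.15] shift in final axes [-2.21 -0.32  0.14] F [ 4.2  0.2 -1.2] gap 0.268 tq [ 0.04 -1.    0.03] pos [0.4786 0.0161 0.0569]
```

```bash
for i in 1; do :; done; python3 -m creep '0 0 0 0.2 0 0 255;0 0 0 0.2 0 0 255;0 0 0 0.1 0 0 255'
python3 -m creep '0 0 0 0.1 0 0 255;0 0 0 0.1 0 0 255'
```

```text
t: 15.92
ee_pos: [0.4729, 0.0168, 0.0569]
ee_rot: [0.001, 0.066, 0.998, 0.0]
ft_force: [4.6, 0.6, -1.7]
finger_gap: 0.266
t: 16.08
ee_pos: [0.4708, 0.0171, 0.057]
ee_rot: [0.002, 0.067, 0.998, 0.0]
ft_force: [4.6, 0.0, -1.0]
finger_gap: 0.275
```

```bash
python3 -m creep '0 0 0 0.1 0 0 255;0 0 0 0.1 0 0 255'
```

```text
t: 16.25
ee_pos: [0.4687, 0.0174, 0.057]
ee_rot: [0.002, 0.067, 0.998, 0.0]
ft_force: [4.5, -0.0, -0.9]
finger_gap: 0.27
```

```bash
python3 -m creep '0 0 0 0.1 0 0 255;0 0 0 0.1 0 0 255'; python3 -m creep '0 0 0 0.1 0 0 255;0 0 0 0.1 0 0 255'
```

```text
t: 16.42
ee_pos: [0.4666, 0.0177, 0.0569]
ee_rot: [0.002, 0.066, 0.998, 0.0]
ft_force: [4.5, 0.6, -1.6]
finger_gap: 0.271
t: 16.58
ee_pos: [0.4644, 0.0179, 0.057]
ee_rot: [0.002, 0.067, 0.998, 0.0]
ft_force: [5.9, -0.2, -1.6]
finger_gap: 0.269
```

```bash
python3 -m creep '0 0 0 0.1 0 0 255;0 0 0 0.1 0 0 255'
```

```text
t: 16.75
ee_pos: [0.4622, 0.0182, 0.0569]
ee_rot: [0.002, 0.067, 0.998, 0.0]
ft_force: [4.0, -1.1, -2.4]
finger_gap: 0.267
```

```bash
python3 -m creep '0 0 0 0.1 0 0 255;0 0 0 0.1 0 0 255'
```

```text
t: 16.92
ee_pos: [0.46, 0.0186, 0.0569]
ee_rot: [0.002, 0.066, 0.998, 0.0]
ft_force: [3.9, -0.6, -1.5]
finger_gap: 0.269
```

```bash
python3 -m creep '0 0 0 0.1 0 0 255;0 0 0 0.1 0 0 255'
```

```text
t: 17.08
ee_pos: [0.4578, 0.0189, 0.0569]
ee_rot: [0.002, 0.066, 0.998, 0.0]
ft_force: [4.2, 0.3, -1.9]
finger_gap: 0.271
```

```bash
python3 -m creep '0 0 0 0.1 0 0 255;0 0 0 0.1 0 0 255'
```

```text
t: 17.25
ee_pos: [0.4563, 0.0191, 0.0572]
ee_rot: [0.002, 0.066, 0.998, 0.0]
ft_force: [7.5, -0.1, -1.4]
finger_gap: 0.27
```

```bash
python3 -m creep '0 0 0 0.1 0 0 255'
```

```text
t: 17.33
ee_pos: [0.456, 0.0192, 0.0574]
ee_rot: [0.003, 0.067, 0.998, 0.0]
ft_force: [8.4, -0.6, -3.8]
finger_gap: 0.271
```

```bash
python3 -m creep '0 0 0 0.15 0 0 255;0 0 0 0.15 0 0 255'
```

```text
t: 17.5
ee_pos: [0.4548, 0.0196, 0.0581]
ee_rot: [0.005, 0.067, 0.998, 0.0]
ft_force: [9.3, -1.4, -4.2]
finger_gap: 0.266
```

```bash
python3 -m creep '0 0.003 0 0.2 0 0.05 255;0 0 0 0.15 0 0 255'
```

```text
t: 17.67
ee_pos: [0.4536, 0.0202, 0.0585]
ee_rot: [0.006, 0.067, 0.998, 0.001]
ft_force: [10.3, 0.6, -3.8]
finger_gap: 0.269
```

```bash
python3 -m creep '0 0 0 0.1 0 0 255;0 0 0 0.1 0 0 255'
```

```text
t: 17.83
ee_pos: [0.4532, 0.0208, 0.0591]
ee_rot: [0.008, 0.066, 0.998, 0.001]
ft_force: [5.3, 1.0, -3.4]
finger_gap: 0.268
```

```bash
python3 -m creep '0 0 0 0.05 0 0 255;0 0 0 0.05 0 0 255'
```

```text
t: 18.0
ee_pos: [0.4527, 0.0215, 0.0593]
ee_rot: [0.009, 0.066, 0.998, 0.001]
ft_force: [7.1, 0.1, -1.8]
finger_gap: 0.268
```

```bash
python3 st.py .4545 .0195 .057 -7.6; python3 - <<'E'
from h import *
import pickle
s=bot.capture("side");c=bot.capture("scene");w=bot.capture("wrist")
pickle.dump((s,c,w),open("m2.pkl","wb"))
b=cv2.resize(c["frame"][190:290,220:300],(400,500),interpolation=2);a=cv2.resize(s["frame"][175:245,205:325],(400,233),interpolation=2)
o=np.zeros((500,800,3),np.uint8);o[:233,400:]=a;o[:,:400]=b
o[240:500,400:]=cv2.resize(w["frame"][60:330,80:496],(400,260))
cv2.imwrite("pics/q.png",o[:,:,::-1])
for k in("post","hook_seat","hook_grip"):
  for p in(s,c,w):print(k,[(round(r["p"],2),np.round(r["uv"],1),atz(p,r["uv"],.053).round(3)) for r in bot.place_of(p,k)[:3]])
E
```

```text
t 18.0 turn [0.0041 0.0178 0.0012] shift cm [-0.2  -0.18  0.23] shift in final axes [-0.21 -0.18  0.23] F [ 7.1  0.1 -1.8] gap 0.268 tq [ 0.2  -1.51  0.23] pos [0.4527 0.0215 0.0593]
post [(0.88, array([241.2, 210.8]), array([ 0.602, -0.003,  0.053]))]
post [(0.75, array([270.7, 246.5]), array([0.606, 0.008, 0.053])), (0.5, array([426.1, 280.5]), array([0.626, 0.489, 0.053]))]
post [(0.65, array([284.8, 247.9]), array([0.443, 0.023, 0.053]))]
hook_seat [(0.84, array([343.2, 171.6]), array([ 0.278, -0.248,  0.053])), (0.66, array([238.2, 213.2]), array([0.61 , 0.01 , 0.053])), (0.57, array([171.7, 265.7]), array([0.763, 0.251, 0.053]))]
hook_seat [(0.62, array([214.6, 167.4]), array([ 0.306, -0.272,  0.053])), (0.61, array([265.3, 240.6]), array([ 0.587, -0.014,  0.053]))]
hook_seat []
hook_grip [(0.66, array([284.7, 223.2]), array([0.455, 0.034, 0.053])), (0.54, array([375. , 155.9]), array([ 0.165, -0.355,  0.053]))]
hook_grip [(0.76, array([195.2, 138.6]), array([ 0.173, -0.391,  0.053])), (0.7, array([288. , 206.3]), array([0.429, 0.025, 0.053]))]
hook_grip [(0.92, array([287., 264.]), array([0.452, 0.023, 0.053]))]
```

View pics/q.png

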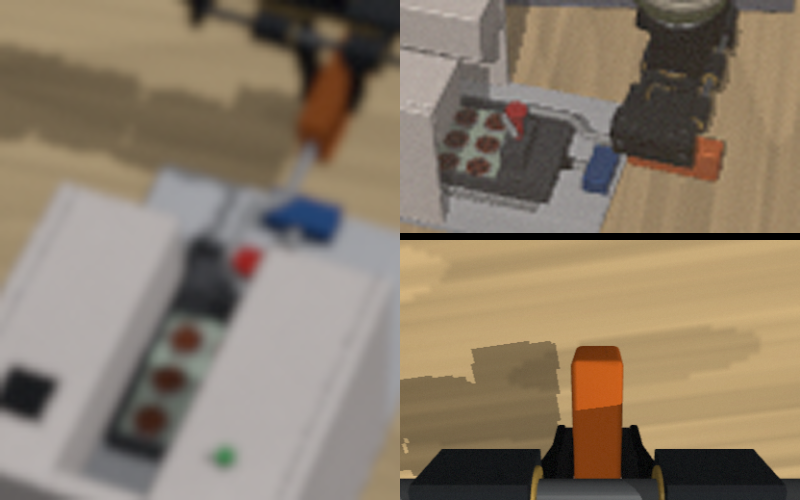

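```bash
python3 - <<'E'
from h import *
import pickle
for n in("m.pkl","m2.pkl"):
  w=pickle.load(open(n,"rb"))[2]["frame"];h=cv2.cvtColor(w,cv2.COLOR_RGB2HSV)
  m=((h[...,0]<14)&(h[...,1]>190)&(h[...,2]>60)).astype(np.uint8);m[:150]=0
  r=np.argwhere(m);rows=[(y,np.flatnonzero(m[y]).min(),np.flatnonzero(m[y]).max()) for y in(175,190,200,210,220)]
  print(n,r[:,0].min(),rows,[int(w[y,285,0]) for y in range(166,196,2)])
s=bot.read_state();print(s["ft_force"],s["wrist_torque"],s["qvel"],s["ee_pos"],s["t"])
E
python3 -m creep '0 0 0 0 0 0 255'; python3 st.py .4527 .0215 .057 -7.6
```

```text
m.pkl 170 [(175, np.int64(264), np.int64(307)), (190, np.int64(259), np.int64(311)), (200, np.int64(259), np.int64(311)), (210, np.int64(259), np.int64(311)), (220, np.int64(260), np.int64(311))] [169, 169, 119, 104, 109, 107, 110, 109, 112, 126, 170, 187, 193, 190, 193]
m2.pkl 170 [(175, np.int64(263), np.int64(307)), (190, np.int64(258), np.int64(311)), (200, np.int64(259), np.int64(311)), (210, np.int64(259), np.int64(310)), (220, np.int64(259), np.int64(310))] [177, 175, 104, 106, 108, 111, 110, 114, 114, 124, 165, 190, 196, 197, 196]
[ 6.05762237  0.83573746 -3.26437898] [ 0.27183466 -1.34283999  0.22908307] [-0.00096346  0.00018382  0.00024593  0.00052555  0.00125966 -0.00022282
  0.00068205] [0.45264428 0.02147653 0.05924617] 18.6
t: 18.68
ee_pos: [0.4527, 0.0217, 0.0593]
ee_rot: [0.009, 0.066, 0.998, 0.001]
ft_force: [4.6, 1.7, -2.3]
finger_gap: 0.271
t 18.68 turn [0.0042 0.018  0.0015] shift cm [ 0.   -0.02  0.23] shift in final axes [ 0.   -0.02  0.23] F [ 4.6  1.7 -2.3] gap 0.271 tq [ 0.23 -0.96  0.2 ] pos [0.4527 0.0217 0.0593]
```

Nothing has slipped in the grip. The push force relaxed while the arm tilted a little, so I restore pitch and y, then bring the push back up gently.

```bash
python3 -m creep '0 0.008 0 0.1 -0.1 0.1 255;0 0.008 0 0.1 -0.05 0.1 255'; python3 st.py .4527 .0205 .057 -7.6
```

```text
t: 18.85
ee_pos: [0.4524, 0.0212, 0.0582]
ee_rot: [0.003, 0.065, 0.998, 0.003]
ft_force: [6.4, 0.8, 0.0]
finger_gap: 0.267
t 18.85 turn [0.0056 0.0062 0.0029] shift cm [-0.04 -0.06  0.12] shift in final axes [-0.04 -0.06  0.12] F [6.4 0.8 0. ] gap 0.267 tq [ 0.24 -1.86  0.29] pos [0.4524 0.0212 0.0582]
```

```bash
python3 -m creep '0 0.003 0 0.15 -0.1 0 255;0 0 0 0.15 -0.05 0 255'; python3 st.py .4527 .0205 .057 -7.6
```

```text
t: 19.02
ee_pos: [0.4524, 0.0208, 0.0595]
ee_rot: [0.005, 0.064, 0.998, 0.003]
ft_force: [9.2, 1.3, -1.8]
finger_gap: 0.268
t 19.02 turn [0.0073 0.0093 0.0043] shift cm [-0.03 -0.03  0.25] shift in final axes [-0.03 -0.02  0.25] F [ 9.2  1.3 -1.8] gap 0.268 tq [ 0.25 -2.12  0.29] pos [0.4524 0.0208 0.0595]
```

```bash
python3 -m creep '0 0.003 0 0.18 0 0 255;0 0 0 0.18 0 0 255'; python3 st.py .4527 .0205 .057 -7.6
```

```text
t: 19.18
ee_pos: [0.4522, 0.0215, 0.0609]
ee_rot: [0.007, 0.064, 0.998, 0.004]
ft_force: [10.2, 0.4, -3.7]
finger_gap: 0.269
t 19.18 turn [0.0088 0.0134 0.0047] shift cm [-0.06 -0.1   0.39] shift in final axes [-0.07 -0.09  0.39] F [10.2  0.4 -3.7] gap 0.269 tq [ 0.03 -2.11  0.17] pos [0.4522 0.0215 0.0609]
```

```bash
python3 -m creep '0 0.003 0 0.2 0 0.15 255;0 0.003 0 0.2 0 0.15 255'; python3 st.py .4527 .0205 .057 -7.6
```

```text
t: 19.35
ee_pos: [0.4516, 0.0221, 0.0594]
ee_rot: [0.008, 0.064, 0.998, 0.005]
ft_force: [11.7, -1.0, -2.6]
finger_gap: 0.27
t 19.35 turn [0.0103 0.015  0.0048] shift cm [-0.13 -0.15  0.24] shift in final axes [-0.13 -0.15  0.24] F [11.7 -1.  -2.6] gap 0.27 tq [-0.17 -2.47 -0.  ] pos [0.4516 0.0221 0.0594]
```

```bash
python3 -m creep '0 0.003 0 0.2 0 0.1 255;0 0 0 0.2 0 0.1 255;0 0 0 0.2 0 0.1 255'; python3 st.py .4527 .0205 .057 -7.6
```

```text
t: 19.6
ee_pos: [0.4516, 0.0223, 0.0587]
ee_rot: [0.013, 0.065, 0.998, 0.005]
ft_force: [10.6, -1.3, -2.8]
finger_gap: 0.267
t 19.6 turn [0.0121 0.0247 0.0035] shift cm [-0.13 -0.17  0.17] shift in final axes [-0.13 -0.16  0.17] F [10.6 -1.3 -2.8] gap 0.267 tq [-0.2  -2.31 -0.07] pos [0.4516 0.0223 0.0587]
```

```bash
python3 -m creep '0 0.003 0 0.2 0 0.05 255;0 0 0 0.2 0 0.05 255;0 0 0 0.2 0 0.05 255'; python3 st.py .4527 .0205 .057 -7.6
```

```text
t: 19.85
ee_pos: [0.4511, 0.0223, 0.0591]
ee_rot: [0.017, 0.065, 0.998, 0.006]
ft_force: [12.5, -1.8, -5.5]
finger_gap: 0.27
t 19.85 turn [0.0136 0.0336 0.0019] shift cm [-0.17 -0.16  0.22] shift in final axes [-0.18 -0.16  0.21] F [12.5 -1.8 -5.5] gap 0.27 tq [-0.31 -2.18 -0.09] pos [0.4511 0.0223 0.0591]
```

```bash
python3 -m creep '0 0.005 0 -0.1 0 0 255;0 0.005 0 -0.2 0 0 255;0.002 0.005 0 -0.3 0 0 255;0.002 0.005 0 -0.4 0 0 255;0 0.005 0 -0.4 0 0 255'; python3 st.py .4777 .018 .057 -7.6
```

```text
t: 20.27
ee_pos: [0.4617, 0.0198, 0.058]
ee_rot: [0.0, 0.066, 0.998, 0.004]
ft_force: [-0.1, 0.6, -1.9]
finger_gap: 0.268
t 20.27 turn [0.0078 0.0002 0.0013] shift cm [-1.61  0.03  0.1 ] shift in final axes [-1.61  0.03  0.1 ] F [-0.1  0.6 -1.9] gap 0.268 tq [-0.    0.03  0.02] pos [0.4617 0.0198 0.058 ]
```

```bash
python3 -m creep '0.006 0 0 -0.4 0 0.1 255;0 0 0 -0.4 0 0 255;0 0 0 -0.4 0 0 255;0 0 0 -0.3 0 0 255;0 0 0 0 0 0 255'; python3 st.py .4785 .018 .057 -7.6
```

```text
t: 20.68
ee_pos: [0.478, 0.0174, 0.0558]
ee_rot: [-0.002, 0.066, 0.998, -0.0]
ft_force: [-0.6, 0.2, -2.5]
finger_gap: 0.266
t 20.68 turn [-0.0003 -0.0032  0.0012] shift cm [-0.04  0.07 -0.12] shift in final axes [-0.05  0.07 -0.12] F [-0.6  0.2 -2.5] gap 0.266 tq [-0.01  0.04 -0.  ] pos [0.478  0.0174 0.0558]
```

```bash
python3 -m creep '0 0 0 0 -0.4 0 255;0 0 0 0 -0.6 0 255;0 0 0 0 -0.8 0 255'; python3 -m creep '0 0 0 0 -1 0 255;0 0 0 0 -1 0 255;0 0 0 0 -1 0 255;0 0 0 0 -0.5 0 255;0 0 0 0 0 0 255'; python3 st.py .472 -.03 .057 -7.6
```

```text
t: 20.93
ee_pos: [0.4754, -0.0003, 0.0556]
ee_rot: [-0.002, 0.065, 0.998, 0.0]
ft_force: [0.5, 0.3, -2.0]
finger_gap: 0.269
t: 21.35
ee_pos: [0.4692, -0.0424, 0.0559]
ee_rot: [-0.002, 0.067, 0.998, -0.0]
ft_force: [1.7, 0.2, -0.6]
finger_gap: 0.27
t 21.35 turn [-0.0006 -0.0036 -0.0008] shift cm [-0.11  1.26 -0.11] shift in final axes [-0.11  1.26 -0.11] F [ 1.7  0.2 -0.6] gap 0.27 tq [ 0.02 -0.02  0.02] pos [ 0.4692 -0.0424  0.0559]
```

```bash
python3 -m creep '0 0 0 1.5 0 -0.5 255;0 0 0 1.5 -1 -1.5 255;0 0 -0.07 0 -2 -2 255;0 0 -0.07 0 -3.5 -1 255;0 0 0 0 -4 0 255;0 0 0 0 -4 0 255;0 0 0 0 -4 0 255;0 0 0 0 -4 0 255'; python3 st.py .461 -.338 .06 0.7
python3 - <<'E'
from h import *
s=bot.capture("side");c=bot.capture("scene")
for k in("post","tray"):
  for p in(s,c):print(k,[(round(r["p"],2),np.round(r["uv"],1),atz(p,r["uv"],.053).round(3)) for r in bot.place_of(p,k)[:2]])
E
```

```text
t: 22.02
ee_pos: [0.4361, -0.2627, 0.1092]
ee_rot: [0.0, -0.015, 1.0, 0.001]
ft_force: [0.6, 0.4, -0.5]
finger_gap: 0.269
t 22.02 turn [0.0029 0.0004 0.0177] shift cm [-2.26 -7.62  4.9 ] shift in final axes [-2.4  -7.56  4.92] F [ 0.6  0.4 -0.5] gap 0.269 tq [ 0.09 -0.03  0.03] pos [ 0.4361 -0.2627  0.1092]
post [(0.6, array([241.3, 212.5]), array([0.6  , 0.005, 0.053])), (0.37, array([268. , 126.1]), array([ 0.582, -0.483,  0.053]))]
post [(0.61, array([264.6, 247.1]), array([ 0.612, -0.01 ,  0.053]))]
tray [(0.67, array([229.3, 218.2]), array([0.634, 0.036, 0.053]))]
tray [(0.81, array([268.3, 263.7]), array([0.671, 0.017, 0.053])), (0.7, array([202.2, 176.3]), array([ 0.358, -0.301,  0.053]))]
```

Tray remains at the stop. Moving to the mat.

```bash
python3 -m creep '0 0 0.018 -0.8 -2 0 255;0 0 0 -0.8 -2 1 255;0 0 0 -0.6 -1.5 1 255;0 0 0 0 -1 1 255;0 0 0 0 0 1 255;0 0 0 0 0 0 255;0 0 0 0 0 0 255'; python3 st.py .461 -.338 .024 0.7
```

```text
t: 22.9
ee_pos: [0.4653, -0.3133, 0.066]
ee_rot: [0.0, -0.015, 1.0, 0.005]
ft_force: [0.8, 0.2, -1.1]
finger_gap: 0.27
t 22.9 turn [0.0109 0.001  0.0177] shift cm [ 0.5  -2.5   4.17] shift in final axes [ 0.46 -2.46  4.2 ] F [ 0.8  0.2 -1.1] gap 0.27 tq [0.06 0.04 0.01] pos [ 0.4653 -0.3133  0.066 ]
```

```bash
python3 -m creep '0.01 0 0.018 0.4 -1.2 1 255;0 0 0 0 -1 1 255;0 0 0 0 0 0.8 255;0 0 0 0 0 0.4 255;0 0 0 0 0 0 255;0 0 0 0 0 0 255'; python3 st.py .461 -.338 .024 0.7
```

```text
t: 23.4
ee_pos: [0.4626, -0.3325, 0.0325]
ee_rot: [0.002, -0.007, 1.0, 0.001]
ft_force: [-0.3, -0.0, -0.7]
finger_gap: 0.268
t 23.4 turn [0.001  0.0035 0.0012] shift cm [ 0.17 -0.55  0.85] shift in final axes [ 0.17 -0.55  0.85] F [-0.3 -0.  -0.7] gap 0.268 tq [ 0.05  0.06 -0.04] pos [ 0.4626 -0.3325  0.0325]
```

```bash
python3 -m creep '0 0.003 0 0 0 0.3 255;0 0 0 0 0 0.2 255;0 0 0 0 0 0 255'; python3 -m creep '0 0 0 0 0 0.2 255;0 0 0 0 0 0 255';python3 -m creep '0 0 0 0 0 0.15 255;0 0 0 0 0 0 255'
```

```text
t: 23.65
ee_pos: [0.4633, -0.3318, 0.0279]
ee_rot: [0.001, -0.007, 1.0, 0.001]
ft_force: [-0.4, -0.5, -1.0]
finger_gap: 0.27
t: 23.82
ee_pos: [0.4636, -0.3317, 0.0261]
ee_rot: [0.001, -0.007, 1.0, 0.0]
ft_force: [-0.2, -0.5, -1.2]
finger_gap: 0.27
t: 23.98
ee_pos: [0.4641, -0.3319, 0.0255]
ee_rot: [0.002, -0.007, 1.0, 0.0]
ft_force: [0.3, 0.5, -1.7]
finger_gap: 0.269
```

```bash
python3 -m creep '0 0 0 0 0 0.15 255;0 0 0 0 0 0.1 255;0 0 0 0 0 0 255';python3 -m creep '0 0 0 0 0 0.15 255;0 0 0 0 0 0 255'
```

```text
t: 24.23
ee_pos: [0.4645, -0.3321, 0.0257]
ee_rot: [0.002, -0.007, 1.0, 0.001]
ft_force: [-0.2, 0.2, -2.0]
finger_gap: 0.271
t: 24.4
ee_pos: [0.4649, -0.3324, 0.0256]
ee_rot: [0.003, -0.007, 1.0, 0.001]
ft_force: [-0.5, -0.8, -1.7]
finger_gap: 0.267
```

```bash
python3 -m creep '0 0 0 0 0 0.2 255;0 0 0 0 0 0 255'
```

```text
t: 24.57
ee_pos: [0.4654, -0.3327, 0.0257]
ee_rot: [0.004, -0.007, 1.0, 0.002]
ft_force: [0.8, -0.7, -1.8]
finger_gap: 0.274
```

```bash
python3 -m creep '0 0.003 0 0.1 0 0.4 255;0 0.003 0 0 0 0.4 255'; python3 st.py .461 -.338 .024 0.7
```

```text
t: 24.73
ee_pos: [0.4659, -0.3328, 0.0249]
ee_rot: [0.002, -0.007, 1.0, 0.004]
ft_force: [-30.3, 19.3, 75.3]
finger_gap: 0.269
t 24.73 turn [0.0071 0.0049 0.0012] shift cm [ 0.5  -0.52  0.08] shift in final axes [ 0.5  -0.52  0.09] F [-30.3  19.3  75.3] gap 0.269 tq [4.61 6.82 0.19] pos [ 0.4659 -0.3328  0.0249]
```

```bash
python3 -m creep '0 0 0 0 0 -0.1 255;0 0 0 0 0 0 255'
```

```text
t: 24.9
ee_pos: [0.4665, -0.3334, 0.028]
ee_rot: [0.004, -0.006, 1.0, 0.004]
ft_force: [-0.4, 0.4, -1.8]
finger_gap: 0.266
```

```bash
python3 -m creep '0 0 0 0 0 0.15 255;0 0 0 0 0 0.05 255;0 0 0 0 0 0 255;0 0 0 0 0 0 150;0 0 0 0 0 0 150;0 0 0 0 0 0 100;0 0 0 0 0 0 0;0 0 0 0 0 0 0' 10
python3 -m creep '0 0 0 0 0 0 0;0 0 0 0 0 0 0;0 0 0 0 0 0 0;0 0 0 0 0 0 0'
```

```text
t: 25.57
ee_pos: [0.4664, -0.333, 0.0233]
ee_rot: [0.003, -0.007, 1.0, 0.003]
ft_force: [0.4, 0.4, 1.0]
finger_gap: 0.554
t: 25.9
ee_pos: [0.4663, -0.3329, 0.023]
ee_rot: [0.003, -0.007, 1.0, 0.003]
ft_force: [-0.2, 0.7, -0.2]
finger_gap: 0.859
```

```bash
python3 -m creep '0 0 0 0 0 -0.5 0;0 0 0 0 0 -1 0;0 0 0 0 0 -3 0;0 0 0 0 0 -4 0;0 0 0 0 0 -4 0;0 0 0 0 0 -4 0;0 0 0 0 0 -4 0;0 0 0 0 0 -4 0'
python3 -m creep '0 0 0 0 3 0 0;0 0 0 0 4 0 0;0 0 0 0 4 0 0;0 0 0 0 4 0 0;0 0 0 0 4 0 0;0 0 0 0 0 0 0'
python3 - <<'E'
from h import *
s=bot.capture("side");c=bot.capture("scene");w=bot.capture("wrist")
o=np.zeros((600,800,3),np.uint8)
o[:,:]=cv2.resize(w["frame"],(800,600))
o[400:,:267]=cv2.resize(s["frame"][165:240,190:290],(267,200),interpolation=2)
o[400:,533:]=cv2.resize(c["frame"][150:300,120:320],(267,200),interpolation=2)
cv2.imwrite("pics/z.png",o[:,:,::-1])
Z=dict(post=.051,hook_grip=.021,hook_seat=.021,cup_black_mid=.023,cup_rust_mid=.023)
for k,z in Z.items():
  for p in(s,w):print(k,[(round(r["p"],2),atz(p,r["uv"],z).round(3)) for r in bot.place_of(p,k)[:2]])
print(bot.read_state()["ee_pos"])
E
```

```text
t: 26.57
ee_pos: [0.4599, -0.3326, 0.273]
ee_rot: [-0.004, -0.005, 1.0, 0.006]
ft_force: [0.7, 0.1, 0.6]
finger_gap: 1.001
t: 27.07
ee_pos: [0.4587, -0.1428, 0.2918]
ee_rot: [0.007, 0.001, 1.0, 0.001]
ft_force: [0.0, 1.4, 0.1]
finger_gap: 0.997
post [(0.75, array([0.605, 0.013, 0.051]))]
post [(0.91, array([ 0.607, -0.   ,  0.051])), (0.44, array([0.506, 0.002, 0.051]))]
hook_grip [(0.85, array([ 0.159, -0.398,  0.021])), (0.7, array([ 0.467, -0.333,  0.021]))]
hook_grip [(0.67, array([ 0.466, -0.331,  0.021]))]
hook_seat [(0.5, array([ 0.269, -0.278,  0.021])), (0.41, array([ 0.524, -0.295,  0.021]))]
hook_seat [(0.8, array([ 0.625, -0.328,  0.021]))]
cup_black_mid [(0.66, array([ 0.589, -0.531,  0.023]))]
cup_black_mid [(0.87, array([ 0.594, -0.516,  0.023]))]
cup_rust_mid [(0.73, array([ 0.47 , -0.524,  0.023]))]
cup_rust_mid []
[ 0.45813971 -0.1506136   0.29051582]
```

View pics/z.png

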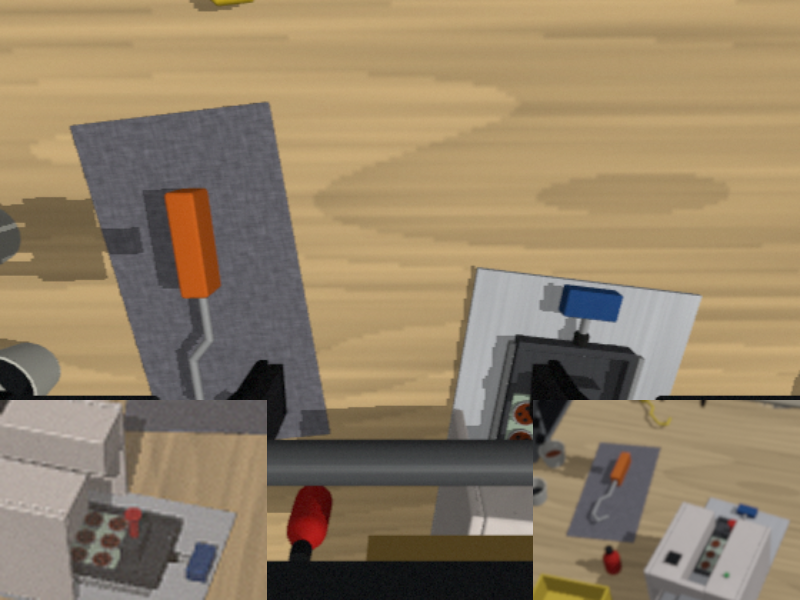

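The tool lies flat on the mat (handle at (190,243)), and the tray lip meets the black bumper at (581,340). Handing in.

```bash
python3 -c "
from plant import bot
print(bot.finish_job())"
```

```text
the job is handed in; nothing more can be done
None
```

The job is handed in: the tray is out against the bumper and the hook tool is back on its mat. No verdict was reported, so this rests on my own checks.

**What I did:** I picked up the orange hook and caught the post. I dragged the tray out about 74 mm at roughly 10–40 mm/s until it met the bumper. I unhooked forward and sideways, then laid the tool back on the mat. Robot time was about 27 s of the 72 s allowed.

**Bumper push:** I could only work this out from the wrist force, not read it directly. The pull read 10–12.5 N for the last 0.7 s, less about 4.2 N of sliding friction. That gives roughly 6–8 N on the bumper. How far the arm moved after contact would suggest more, up to about 15 N or slightly over, and I did not resolve that difference.

**Last checks:**
- The picture shows the tray's front lip on the bumper. The remaining contact force after unhooking was not measurable.
- The handle's centre is at about (0.466, −0.332), over the mat. The tool lies flat and the gripper is clear of it.
- The cups read within about 20 mm of where they started, which is within the detector's scatter. I did not re-measure the other bystanders at the end; the arm never came close to touching them.

**What went wrong on the way:**
- The fingers had not fully closed when I first lifted, so the tool slipped about 16–18 mm down in the grip. I allowed for this in the heights.
- During the first bumper push the force faded while the arm tilted slightly, so I restored it before unhooking.
- When setting the tool down, one press on the mat read about 75 N across on the wrist (limit 120 N). I backed off straight away.

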